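# Close out the sample check: tip the pan, rack it, crate the jars

## Robot

A 6-joint arm with a two-finger parallel gripper is mounted at the origin on the work surface. World frame = base frame: x ahead of the robot, y to its left, z up, the work surface at z = 0. Lengths are in m, angles in rad, forces in N, time in s.
With the tool pointing down it reaches from about 0.425 to 0.95 m from the base axis. Payload 3.5 kg.
Tool frame: the origin (TCP) lies at the centre of the arm's flange, where the gripper is bolted on; the fingertips stand 173 mm ahead of it and the grasp point (between the pads) lies 155 mm ahead of it (tip_extent is the distance from the TCP to the fingertips, in m); z points along the fingers, y is the line along which they close (so a half turn about z gives the same grasp; the last joint's range is limited). The gripper opens to 85 mm and grips with 20 to 120 N. Pads are 22 mm wide; open, the fingers measure 114 mm over their backs; the gripper's body (76 mm by 85 mm) begins 54 mm behind the grasp point. The pads swing forward as they close: fully open they stand 13 mm farther back than shut.
Start: joints at [1.069, 0.286, 1.577, -0, 1.279, -0.15], TCP at [0.233, 0.634, 0.405] pointing down, gripper open.
Joint ranges: [-2.77, 2.77], [-0.9, 2.22], [0.21, 2.48], [-1.53, 4.67], [0.24, 2.81], [-2.84, 2.84]. Speed limits (rad/s): [2.79, 2.79, 3.14, 3.14, 3.14, 3.14].

## Interface

Orientations are given as a unit quaternion [x, y, z, w].
In Python, from cell import movep, movel, set_joints, grip, pause, solve_ik, get_obs, camera, get_calibration, MotionError, sign_off, tip_extent gives the robot as it stands. Calls block until the motion is done:
- movep(position, orientation): joint-space move of the TCP to a pose.
- movel(position, rot=None, max_speed=0.15, until_force=None): straight line of the TCP; rot=None keeps the orientation; max_speed is the mean speed in m/s. With until_force (N) it stops when the force on the tool has changed by that much, and returns True; else False.
- set_joints(angles): joint-space move.
- grip(opening, squeeze=None): finger opening in m; squeeze is the grip in N (None keeps the last); returns when the fingers have stopped.
- pause(seconds).
- solve_ik(position, orientation): joint angles nearest the present ones, or None.
- get_obs(): the state.
- camera(name): name is "side" or "top"; returns (picture, depth): 400x640x3 uint8, blue, green, red; 400x640 float32, m along the optical axis (not along the pixel's ray), 0 where there is no reading.
- get_calibration(name): a dict with "mtx" (3x3 intrinsics, pixels), "position" and "orientation" of the camera in the world. Camera axes: x right, y up, looking along -z (the intrinsics and any distortion apply to the point x, -y, -z); pixel columns grow to the right and rows downward; lengths in m; the calibration is good to about 2 mm. A picture is of the moment at which its call begins. get_calibration takes no time and is no camera call.
A pose or a line that the arm cannot do raises MotionError and nothing moves.
- sign_off(): hands the job in; it is judged then, once.
The state is a dict: "time_s": time; "joint_pos": joint angles; "qvel": joint speeds; "tau": joint torques, N m; "tool_pos": TCP position; "orientation": TCP orientation; "wrist_force": force on the tool from outside, world axes, zero at the start; "wrist_torque": the same for the moment, N m; "width": finger opening in m; "grip_force": force on a finger pad.
Only numpy, scipy, OpenCV 4.12 (cv2) and the standard library are available. Lean on these libraries where they do the work, as an engineer would, in place of code of your own. Each camera call takes 0.05 s, during which the arm holds its last target. There are 200 camera calls.

## Task

Close out the sample check: pick up the sample pan by its black grip and tip it so that its nuggets slide over the open lip into the blue tote, then slide the empty pan lip first into the free top slot of the steel tray rack until it is fully home against the back and resting on both ledges. Stand the sample jars upright on the floor of the grey divided crate, one in each cell, and put any nugget that missed into the tote as well. Leave the other things on the bench where they are, and let go of everything at the end.

Things in the scene. Friction and masses are not known exactly. Their poses are not given: they have to be found in the camera images.
- pan: Loose aluminium pan, 0.25 kg. Origin: centre of the underside of its flat part, 180 (own x) x 120 mm (own y), floor 4 mm. Walls 22 mm high, 4 mm thick at both sides and rear (-x); front (+x) open: things slide out there. A strap 26 mm wide, 7 mm high runs back to an upright black grip 20 mm thick (x), 56 wide (y), 50 high from the underside, centred at own x = -155 mm.
- pan_grip (a point): Point to hold on the pan's black grip: centre of the grip, 33 mm above the pan's underside, 155 mm behind the pan's origin. The grip is 20 mm thick along the pan's x; there are 55 mm free between it and the pan's rear wall, and its strap there is 7 mm high. Same axes as the pan.
- pan_lip (a point): Middle of the pan's open front edge, on its floor, 90 mm ahead of the pan's origin. Same axes as the pan.
- nugget1: Breaded frozen nugget, a hard brown block with rounded edges, 32 (own x) x 25 (own y) x 19 mm (own z), 20 g, lying on the pan. Origin: centre of its underside. 3 to 5 nuggets are present.
- nugget2: Another such nugget; may be absent.
- nugget3: Another such nugget; may be absent.
- nugget4: Another such nugget; may be absent.
- nugget5: Another such nugget; may be absent.
- jar1: White plastic sample jar with a grey cap, a closed squat cylinder 50 mm in diameter and 64 mm high over all, 120 g. Origin: centre of its underside, own z up. 3 or 4 jars are present, standing on the bench.
- jar2: Another such jar; may be absent.
- jar3: Another such jar; may be absent.
- jar4: Another such jar; may be absent.
- tote: Blue open plastic tote, fixed, 220 (own x) x 260 (own y) x 100 mm high, walls and floor 6 mm. Origin: centre of its underside.
- crate: Low grey divided crate, fixed, 145 (own x) x 170 (own y) x 30 mm high; walls, dividers and floor 5 mm. One divider each way makes 2 x 2 cells, each 65 mm along own x and 77.5 mm along own y, with centres at own (+-35 mm, +-41.25 mm). Origin: centre of its underside; the cells' floor is 5 mm above it.
- rack: Fixed steel tray rack 200 deep (own x), 142 wide, 150 mm high; mouth faces own -x, back wall's inner face at x = +94 mm. Origin: centre of underside. Free top slot: 130 mm between side walls, ledges 18 mm wide with tops at z = 110 mm, inward lips 16 mm wide with undersides at 146 mm. A pan fully home has its origin at rack own (4, 0, 110) mm and the rack's axes; its grip stays outside.
- rack_slot (a point): Middle of the free slot's mouth, at the height of the ledges' tops (rack own x = -100 mm, z = 110 mm). Same axes as the rack: own +x leads into the slot.
- stamp: Bystander: hand stamp with white round foot (48 mm) and wooden handle, 92 mm tall. Leave it.
- whetstone: Bystander: grey whetstone 90 x 30 x 18 mm. Leave it.
- spare_puck: Bystander: white plastic disc, 44 mm diameter, 20 mm high. Leave it.
- probe: Bystander: thermometer probe lying flat, black body 60 mm, steel pin 90 mm. Leave it.
There are look-alikes about, which are no part of the job. Leave any pink or turquoise look-alike of the jar3 alone.

How it is judged:
By the outcome, as a careful person would: the job done as asked, in the order asked, and still so for the second after the job is handed in, with the robot touching nothing.
Of nugget1, nugget2, nugget3, nugget4, nugget5 only 3 to 5 are there at a start; the rules pass over those that are not, and their reading is None.
Of jar1, jar2, jar3, jar4 only 3 to 4 are there at a start; the rules pass over those that are not, and their reading is None.
At some moment in a run one of jar1, jar2, jar3, jar4 may be knocked a few centimetres aside while the robot is not near it.
It also fails if it takes over 184 s, if anything falls off the work surface, if the arm or the gripper's body presses on something with over 40 N, if the wrist force passes 120 N, or if a joint passes its speed limit or range.

## Working session

There is one attempt and no reset: what is moved stays moved. The work goes in short steps, each a Python script; the robot and the scene stay as the last script left them, time stands still between calls to the robot, and variables do not carry over. Pictures are saved under pics/ and viewed, at most 14 in all, crops included, and the job is handed in when it is done.

```bash
ls; mkdir -p pics; cat > h.py <<'E'
import numpy as np, cv2
from cell import *
from scipy.spatial.transform import Rotation as R
def shot(n):
    im,d=camera(n); return im,d
def cloud(n,d):
    c=get_calibration(n); K=np.array(c["mtx"]); v,u=np.mgrid[:400,:640]
    P=np.stack([(u-K[0,2])/K[0,0]*d,-(v-K[1,2])/K[1,1]*d,-d],-1)
    return P@R.from_quat(c["orientation"]).as_matrix().T+np.array(c["position"])
E
python3 - <<'E'
from h import *
for n in("side","top"):
    im,d=shot(n); cv2.imwrite(f"pics/{n}0.png",im); np.save(f"{n}0.npy",d); c=get_calibration(n); print(n,c, (d>0).mean())
print(get_obs())
E
```

```text
pics
side {'mtx': array([[461.17567608,   0.        , 317.75143931],
       [  0.        , 461.17567608, 195.06372001],
       [  0.        ,   0.        ,   1.        ]]), 'position': array([0.47671537, 0.75832235, 0.93045673]), 'orientation': array([-0.01611382,  0.36864395,  0.92872484, -0.03622359])} 0.99601171875
top {'mtx': array([[517.56867216,   0.        , 329.35939002],
       [  0.        , 517.56867216, 208.17294002],
       [  0.        ,   0.        ,   1.        ]]), 'position': array([ 0.40175423, -0.03046653,  1.63122071]), 'orientation': array([-0.02813737,  0.0252382 ,  0.71678922, -0.6962647 ])} 0.99591015625
{'time_s': 0.1, 'joint_pos': array([ 1.06901080e+00,  2.87098034e-01,  1.57800073e+00,  2.28085840e-05,
        1.27858369e+00, -1.50009977e-01]), 'qvel': array([-0.00065488, -0.00079447, -0.00384567, -0.00062495, -0.00161295,
       -0.00086495]), 'tau': array([ 1.33530026e-03, -4.07291973e+01, -2.93700564e+01, -9.29920111e-05,
        3.34487857e-03,  1.30262836e-05]), 'tool_pos': array([0.23245249, 0.63347994, 0.40348731]), 'orientation': array([ 1.74985433e-01,  9.84570468e-01, -9.86402168e-04, -3.44876369e-04]), 'wrist_force': array([-0.02453481,  0.21506993,  0.49696352]), 'wrist_torque': array([-0.00901105,  0.05190048,  0.03996759]), 'grip_force': 0.0, 'width': 0.08519946133617882}
```

View pics/top0.png

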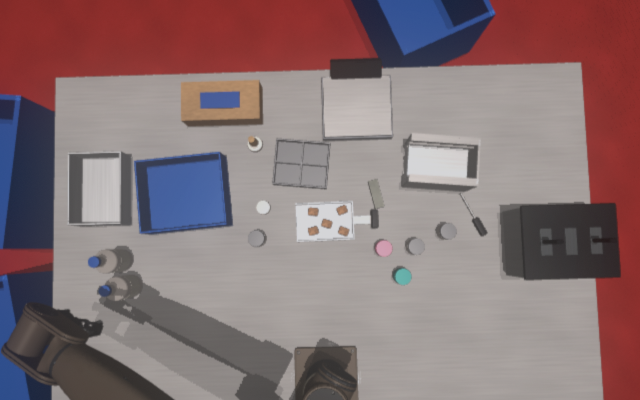

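View pics/side0.png

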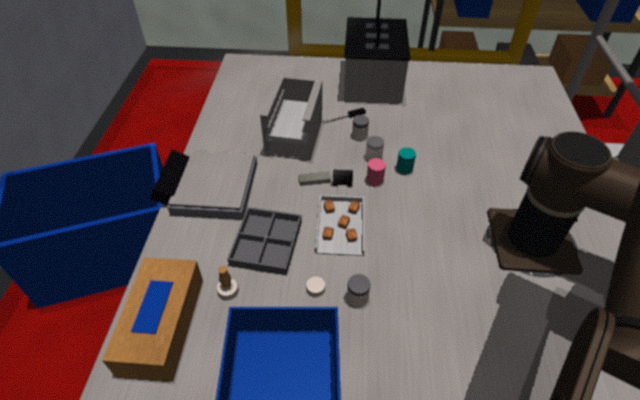

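The top view shows the pan at (325,222) with its grip at (374,219) and five nuggets. The tote is at (182,192), the crate at (301,164) and the rack at (442,160).

- **Jar candidates:** grey caps at (257,238), (416,246) and (448,231) are jars. Pink (384,248), turquoise (402,276), the puck (263,207) and the stamp (254,143) are not.
- **Pan candidates:** the white tray at (357,105) is not the pan. The pan is the one with nuggets and a black grip.
- **Tote candidates:** the blue boxes off the bench are not the tote.

I'll measure next and take one close crop.

```bash
cat >> h.py <<'E'
def pts(n,d,box,zl,zh,im=None):
    P=cloud(n,d); u0,v0,u1,v1=box; p=P[v0:v1,u0:u1].reshape(-1,3); dd=d[v0:v1,u0:u1].ravel()
    return p[(dd>0)&(p[:,2]>zl)&(p[:,2]<zh)]
E
python3 - <<'E'
from h import *
np.set_printoptions(precision=4,suppress=True)
D={n:np.load(n+"0.npy") for n in("top","side")}
PT={n:cloud(n,D[n]) for n in D}
for n,bx in(("top",(200,300,280,340)),("top",(470,100,510,150)),("top",(60,80,170,140)),("side",(400,200,480,300)),("side",(240,60,330,80))):
    p=pts(n,D[n],bx,-.05,.05); print(n,"table z",p[:,2].mean(),p[:,2].std())
def rect(name,n,bx,zl,zh):
    p=pts(n,D[n],bx,zl,zh)
    if len(p)<5: print(name,n,"few",len(p));return
    r=cv2.minAreaRect((p[:,:2]*1000).astype(np.float32)); print(name,n,len(p),"c",np.round(r[0],1),"s",np.round(r[1],1),"a",round(r[2],1),"zmed/max",np.median(p[:,2]).round(4),p[:,2].max().round(4))
rect("tote","top",(125,140,240,240),.085,.115)
rect("crate","top",(265,130,337,195),.02,.045)
rect("rack","top",(400,125,485,195),.12,.17)
rect("panrim","top",(285,190,360,250),.012,.04)
rect("grip","top",(362,205,385,232),.03,.07)
for i,(u,v) in enumerate([(257,238),(416,246),(448,231),(384,248),(402,276)]): rect(f"jar{i}","top",(u-14,v-14,u+14,v+14),.05,.08)
rect("crate","side",(220,200,310,275),.02,.045)
rect("rack","side",(250,70,335,165),.13,.17)
rect("panrim","side",(310,190,370,260),.015,.04)
rect("grip","side",(330,163,358,190),.03,.07)
for i,(u,v) in enumerate([(358,287),(375,145),(361,123),(376,168),(406,157)]): rect(f"jar{i}","side",(u-15,v-17,u+15,v+15),.055,.08)
a=cv2.imread("pics/top0.png")[120:300,230:490]; b=cv2.imread("pics/side0.png")[60:320,200:440]
a=cv2.resize(a,None,fx=3,fy=3,interpolation=3)[:, :780]; cv2.imwrite("pics/c1.png",a)
cv2.imwrite("pics/c2.png",cv2.resize(b,None,fx=2.3,fy=2.3,interpolation=3))
E
```

```text
top table z 0.0006242700351537847 0.003737351308321591
top table z 0.0004952342622539343 0.0037220562492918585
top table z 0.0009632647559985818 0.003817875343260972
side table z -0.0004172424504887473 0.0017514574038668216
side table z -0.0004351750541956505 0.0022809990934739665
tote top 900 c [578.6 419. ] s [221.3 263.3] a 4.5 zmed/max 0.0988 0.11
crate top 621 c [684.4  48.1] s [188.7 182.4] a 83.9 zmed/max 0.0294 0.0449
rack top 1334 c [ 645.6 -362.5] s [202.4 144.6] a 84.3 zmed/max 0.1497 0.1621
panrim top 669 c [483.8 -18.9] s [120.  197.7] a 0.9 zmed/max 0.0216 0.0339
grip top 124 c [ 485.6 -163.9] s [52.8 20.3] a 1.4 zmed/max 0.0495 0.0602
jar0 top 220 c [435.  199.4] s [48.6 45.5] a 88.9 zmed/max 0.0645 0.0737
jar1 top 220 c [ 396.8 -284. ] s [49.2 45.3] a 88.4 zmed/max 0.0641 0.0734
jar2 top 226 c [ 440.7 -381.9] s [47.6 50.3] a 16.2 zmed/max 0.0639 0.0729
jar3 top 216 c [ 393.5 -187.1] s [49.1 45.4] a 88.3 zmed/max 0.0647 0.0763
jar4 top 219 c [ 308.  -240.2] s [49.9 45.3] a 88.9 zmed/max 0.0646 0.0773
crate side 1299 c [699.4  46.1] s [195.8 215.4] a 83.8 zmed/max 0.0275 0.045
rack side 943 c [ 644.3 -360.2] s [205.8 144. ] a 84.2 zmed/max 0.1487 0.1544
panrim side 788 c [483.   -7.4] s [118.4 184. ] a 0.8 zmed/max 0.0211 0.0268
grip side 193 c [ 484.  -161.1] s [52.8 25.1] a 2.9 zmed/max 0.0471 0.0536
jar0 side 380 c [434.8 202.5] s [49.2 49.4] a 49.3 zmed/max 0.0634 0.0689
jar1 side 190 c [ 395.6 -256. ] s [104.8  46.3] a 89.9 zmed/max 0.0633 0.0678
jar2 side 167 c [ 431.6 -350.2] s [ 47.8 112.9] a 15.4 zmed/max 0.0629 0.0701
jar3 side 206 c [ 393.1 -182.4] s [50.7 48.3] a 77.6 zmed/max 0.0631 0.0673
jar4 side 194 c [ 307.1 -236.8] s [49.5 47.6] a 61.7 zmed/max 0.0634 0.0682
```

View pics/c1.png

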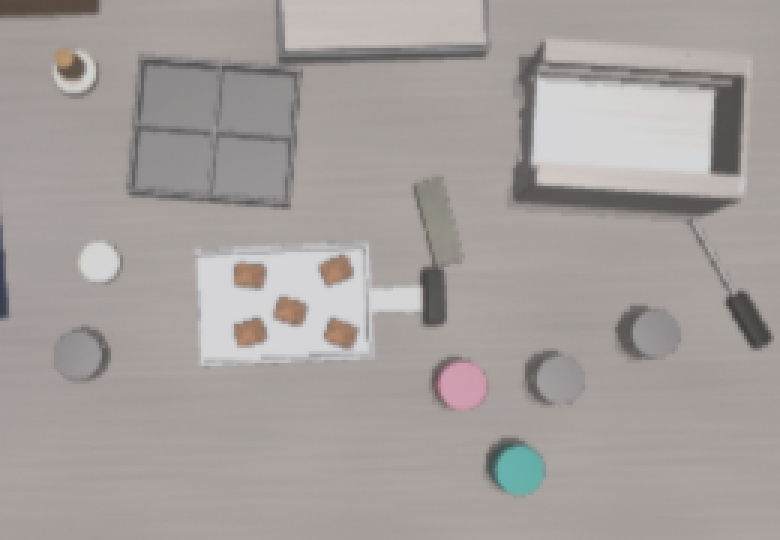

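View pics/c2.png

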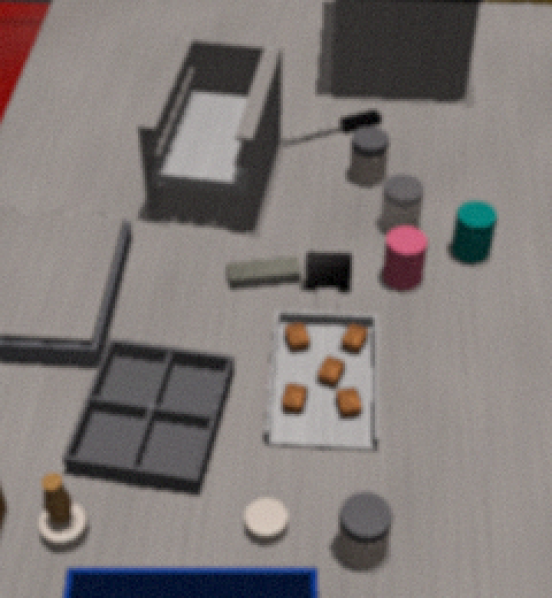

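The crops confirm the choices: the pan has a black grip at (374,219) and five nuggets, and three jars have grey caps. The rack mouth faces +y, with the tall back wall at the -y end. Next I'll fit the crate and plan the tipping with IK.

```bash
cat >> h.py <<'E'
def ray(n,uv,z):
    c=get_calibration(n); K=np.array(c["mtx"]); M=R.from_quat(c["orientation"]).as_matrix(); o=np.array(c["position"])
    q=[]
    for u,v in uv:
        r=M@np.array([(u-K[0,2])/K[0,0],-(v-K[1,2])/K[1,1],-1]); q.append(o+r*(z-o[2])/r[2])
    return np.array(q)
RELP=np.array([-.155,0,.188])  # TCP in pan frame, tool straight down
def pan_tcp(pos,yaw,pitch,flip,ref=(0,0,0),rel=None):
    """pan frame's point ref at pos; pitch>0 lip down. returns TCP pos, quat"""
    rel=RELP if rel is None else rel
    Rp=R.from_euler('ZY',[yaw,pitch]); p=np.array(pos)+Rp.apply(rel-np.array(ref))
    Rt=Rp*R.from_matrix(np.array([[0,1,0],[1,0,0],[0,0,-1]])*np.array([[flip],[flip],[1]]))
    return p,Rt.as_quat()
E
python3 - <<'E'
from h import *
np.set_printoptions(precision=3,suppress=True)
for n,q,o,s in(("top",[(140,55),(300,68),(290,207),(130,193)],(230,120),3),("side",[(112,342),(234,355),(200,483),(68,462)],(200,60),2.3)):
    p=ray(n,[(u/s+o[0],v/s+o[1]) for u,v in q],.03); print(n,p[:,:2]*1000,p[:,:2].mean(0),[np.linalg.norm(p[i]-p[i-1]).round(3) for i in range(4)])
    e=p[0]-p[1]+p[3]-p[2]; print("y-axis dir deg",np.degrees(np.arctan2(e[1],e[0])))
for f in(1,-1):
    a,q=pan_tcp([.4826,-.0075,0],np.radians(90.9),0,f); print(f,"pick",a,solve_ik(a,q))
    for yaw in(60,75,90,105):
      for th in(40,60):
        a,q=pan_tcp([.57,.36,.12],np.radians(yaw),np.radians(th),f,ref=(.09,0,.004)); print("tip",yaw,th,a,solve_ik(a,q))
    y=np.radians(-95.7); u=np.array([np.cos(y),np.sin(y),0])
    for dx in(-.25,.004):
        a,q=pan_tcp(np.array([.645,-.3614,.112])+dx*u,y,0,f); print("rack",a,solve_ik(a,q))
E
```

```text
top [[747.364 133.205]
 [728.606 -33.59 ]
 [583.009 -18.998]
 [602.513 146.664]] [0.665 0.057] [np.float64(0.145), np.float64(0.168), np.float64(0.146), np.float64(0.167)]
y-axis dir deg 83.43478758850094
side [[722.79  -25.032]
 [582.606 -16.194]
 [599.292 156.833]
 [737.978 141.712]] [0.661 0.064] [np.float64(0.167), np.float64(0.14), np.float64(0.174), np.float64(0.14)]
y-axis dir deg -4.910537097758491
1 pick [ 0.485 -0.162  0.188] [-0.522  0.226  2.101 -0.     0.814 -2.108]
tip 60 40 [0.535 0.3   0.418] [ 0.394  0.248  1.63  -0.416  1.828 -0.642]
tip 60 60 [0.588 0.392 0.424] [ 0.494  0.499  1.332 -0.595  2.193 -0.676]
tip 75 40 [0.552 0.293 0.418] [ 0.388  0.255  1.622 -0.543  1.711 -0.873]
tip 75 60 [0.58  0.396 0.424] [ 0.521  0.468  1.374 -0.76   2.043 -0.873]
tip 90 40 [0.57  0.291 0.418] [ 0.384  0.264  1.611 -0.638  1.571 -1.085]
tip 90 60 [0.57  0.397 0.424] [ 0.544  0.428  1.429 -0.885  1.864 -1.03 ]
tip 105 40 [0.588 0.293 0.418] [ 0.382  0.275  1.598 -0.702  1.416 -1.284]
tip 105 60 [0.56  0.396 0.424] [ 0.559  0.379  1.494 -0.982  1.665 -1.16 ]
rack [0.685 0.042 0.3 
[... 228 characters left out ...]
394  0.248  1.63  -0.416  1.828  2.5  ]
tip 60 60 [0.588 0.392 0.424] [ 0.494  0.499  1.332 -0.595  2.193  2.466]
tip 75 40 [0.552 0.293 0.418] [ 0.388  0.255  1.622 -0.543  1.711  2.268]
tip 75 60 [0.58  0.396 0.424] [ 0.521  0.468  1.374 -0.76   2.043  2.268]
tip 90 40 [0.57  0.291 0.418] [ 0.384  0.264  1.611 -0.638  1.571  2.056]
tip 90 60 [0.57  0.397 0.424] [ 0.544  0.428  1.429 -0.885  1.864  2.111]
tip 105 40 [0.588 0.293 0.418] [ 0.382  0.275  1.598 -0.702  1.416  1.857]
tip 105 60 [0.56  0.396 0.424] [ 0.559  0.379  1.494 -0.982  1.665  1.981]
rack [0.685 0.042 0.3  ] [-0.087  0.405  1.624 -0.     1.113 -1.558]
rack [ 0.66  -0.211  0.3  ] [-0.456  0.418  1.606 -0.     1.118 -1.927]
```

```bash
python3 - <<'E'
from h import *
np.set_printoptions(precision=4,suppress=True)
a,q=pan_tcp([.4824,-.0072,0],np.radians(90.9),0,1); print(a)
movep(a+[0,0,.14],q); movel(a,max_speed=.12); o=get_obs(); print(o["wrist_force"],o["time_s"])
grip(.015,100); o=get_obs(); print(o["width"],o["grip_force"],o["wrist_force"],o["tool_pos"])
movel(a+[0,0,.06],max_speed=.06); o=get_obs(); print(o["width"],o["grip_force"],o["wrist_force"],o["wrist_torque"],o["time_s"])
for n in("side","top"):
    im,d=shot(n); cv2.imwrite(f"pics/{n}1.png",im); np.save(f"{n}1.npy",d)
b=cv2.resize(cv2.imread("pics/side1.png")[100:300,220:440],None,fx=2.6,fy=2.6,interpolation=3); cv2.imwrite("pics/c3.png",b)
E
```

```text
[ 0.4848 -0.1622  0.188 ]
[ 0.2798  0.4583 -1.0913] 4.3583
0.018535558692174398 98.32654237747192 [-1.0825 -1.1258  2.8803] [ 0.4851 -0.1624  0.1885]
0.018487802810126155 97.72407531738281 [ 0.1987 -0.2573 -3.594 ] [-0.3985 -0.0118  0.0024] 6.125
```

View pics/c3.png

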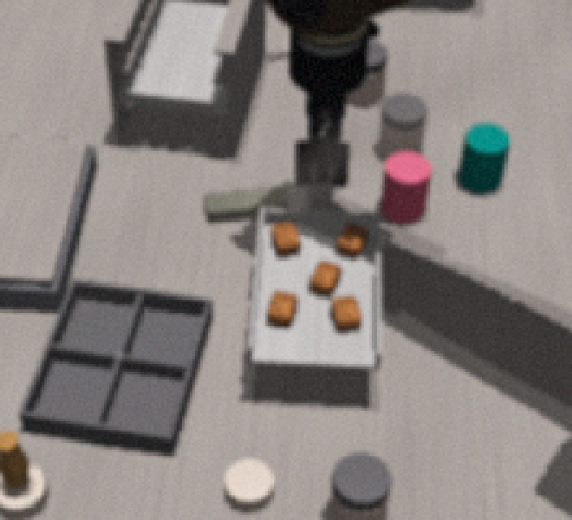

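The pan is lifted level with all five nuggets aboard at (325,278) in the crop. Now I carry it to the tote and tip it.

```bash
python3 - <<'E'
from h import *
np.set_printoptions(precision=4,suppress=True)
d=np.load("side1.npy"); im=cv2.imread("pics/side1.png")
p=pts("side",d,(322,190,362,236),.04,.075); A=np.c_[p[:,:2]-p[:,:2].mean(0),np.ones(len(p))]
lo=p[:,2]<np.median(p[:,2])+.005; print("floor plane",np.linalg.lstsq(A[lo],p[lo,2],rcond=None)[0],len(p))
L=(.09,0,.004)
def go(lip,yaw,th,v): 
    a,q=pan_tcp(lip,np.radians(yaw),np.radians(th),1,ref=L); movel(a,q,max_speed=v)
go([.4810,.083,.14],90.9,-5,.1)
go([.4810,.083,.20],90.9,-5,.12)
go([.572,.355,.20],90,-5,.12)
im,d=shot("side"); cv2.imwrite("pics/side2.png",im)
go([.572,.355,.135],90,-3,.1)
for th in(15,25,32,39,46,53,60): go([.572,.355,.13],90,th,.07); pause(.3)
im,_=shot("side"); im2,_=shot("top"); cv2.imwrite("pics/tip.png",np.vstack([im[150:],im2[100:300]]))
o=get_obs(); print(o["time_s"],o["width"],o["wrist_force"],o["tool_pos"])
E
```

```text
floor plane [-0.0014 -0.001   0.0623] 1393
18.8833 0.018821260185409697 [ 0.1063  0.0392 -3.3742] [0.5721 0.3916 0.4343]
```

View pics/tip.png

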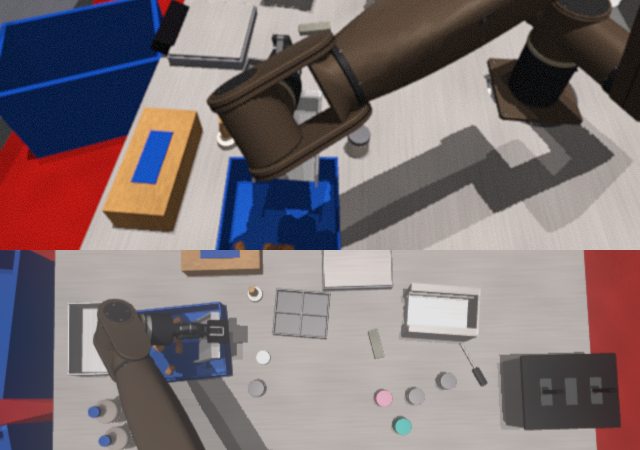

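Nuggets are visible in the tote at about (285,243) and (180,345). I'll level the pan and check both pan and tote.

```bash
python3 - <<'E'
from h import *
np.set_printoptions(precision=4,suppress=True)
L=(.09,0,.004)
def go(lip,yaw,th,v): 
    a,q=pan_tcp(lip,np.radians(yaw),np.radians(th),1,ref=L); movel(a,q,max_speed=v)
go([.572,.345,.15],90,30,.15)
go([.572,.31,.2],90,0,.15)
go([.60,.10,.24],90,0,.2)
im,ds=shot("side"); im2,dt=shot("top"); np.save("side2.npy",ds);np.save("top2.npy",dt); cv2.imwrite("pics/aft_side.png",im);cv2.imwrite("pics/aft_top.png",im2)
a=cv2.resize(im2[100:300,120:420],(600,400),interpolation=3);b=cv2.resize(im[:, 180:480],(450,600)) 
cv2.imwrite("pics/aft.png",np.hstack([cv2.resize(im2[110:290,120:400],None,fx=1.5,fy=2*.75,interpolation=3), cv2.resize(im[130:400,180:420],(240,270))])) 
o=get_obs(); print(o["time_s"],o["width"],o["wrist_force"],o["tool_pos"])
E
```

```text
22.7333 0.019094026598208157 [ 0.1757 -0.5477 -2.4792] [ 0.5999 -0.1438  0.4236]
```

View pics/aft_side.png

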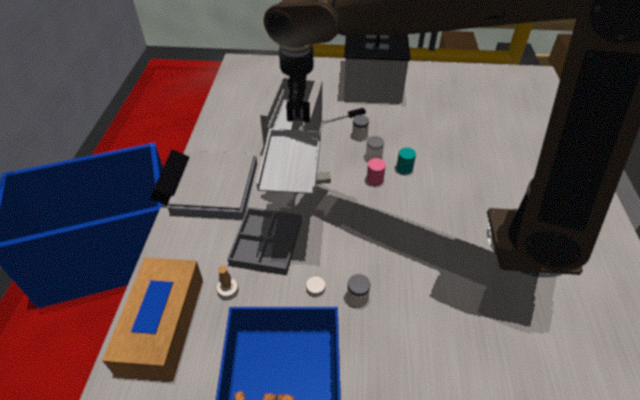

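View pics/aft_top.png

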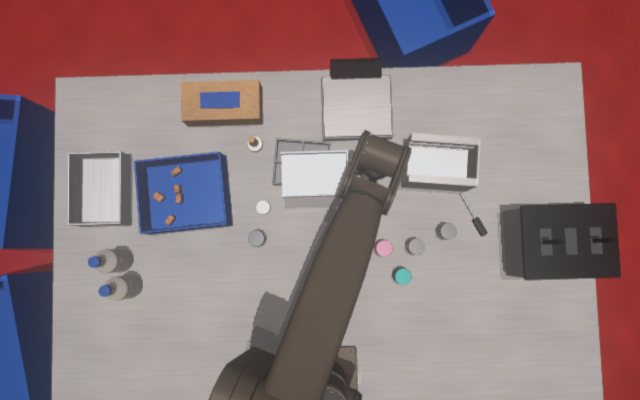

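All five nuggets are in the tote (158-180, 170-220) and the pan is empty. Now I measure the pan in the hand and refine the rack.

```bash
python3 - <<'E'
from h import *
np.set_printoptions(precision=4,suppress=True)
def rc(p): 
    r=cv2.minAreaRect((p[:,:2]*1000).astype(np.float32)); return np.round(r[0],1),np.round(r[1],1),round(r[2],2)
for n,bx in(("side",(250,122,325,200)),("top",(275,145,350,200))):
    d=np.load(n+"2.npy"); p=pts(n,d,bx,.2,.30); p=p[(p[:,1]>-.075)&(p[:,1]<.13)]
    print(n,rc(p)); m=(abs(p[:,0]-.6)<.045); f=p[m]; f=f[abs(f[:,2]-np.median(f[:,2]))<.01]
    A=np.c_[f[:,:2]-[.6,.01],np.ones(len(f))]; print(" floor plane",np.linalg.lstsq(A,f[:,2],rcond=None)[0],len(f))
    # edges at several y
    for y in(-.05,-.02,.01,.04,.07,.09):
        s=p[abs(p[:,1]-y)<.006]; print("  y",y,s[:,0].min()*1e3,s[:,0].max()*1e3)
    print("  lip y", np.percentile(p[m][:,1],99.5))
# rack from first pictures
for n,bx in(("top",(400,120,490,200)),("side",(250,70,335,165))):
    d=np.load(n+"0.npy"); p=pts(n,d,bx,.138,.162); print("rack",n,rc(p),len(p))
    y=np.radians(-95.7);Rm=np.array([[np.cos(y),-np.sin(y)],[np.sin(y),np.cos(y)]]); q=(p[:,:2]-[.645,-.3614])@Rm
    for x in np.arange(-.09,.1,.03):
        s=q[abs(q[:,0]-x)<.008]; l=s[s[:,1]>0,1]; r=s[s[:,1]<0,1]; 
        if len(l)>2 and len(r)>2: print("   x",x.round(2),"L",l.min().round(4),l.max().round(4),"R",r.min().round(4),r.max().round(4))
    b=p[:,2]; print(np.median(b), q[:,0].min(),q[:,0].max())
    p=pts(n,d,bx,.08,.125);print(" ledge-ish z",np.histogram(p[:,2],bins=9,range=(.08,.125))[0])
E
```

```text
side (array([599.4,  15. ]), array([180. , 120.7]), 89.9)
 floor plane [-0.0007 -0.007   0.2388] 2341
  y -0.05 539.8308923298862 659.0467396424895
  y -0.02 540.099997380968 659.0951873344237
  y 0.01 539.7037789678287 659.6189976456121
  y 0.04 539.2531348262806 658.5026713906182
  y 0.07 539.1805637801878 658.7208808723067
  y 0.09 539.3071909885064 658.9442742426347
  lip y 0.10287409451275134
top (array([600.7,  13.1]), array([120.8, 175.7]), 0.15)
 floor plane [-0.0031 -0.0012  0.2395] 2076
  y -0.05 540.7176678852783 660.324226548988
  y -0.02 540.7055676981058 661.1770013678657
  y 0.01 540.3863108507002 660.771769311512
  y 0.04 540.2317635677667 659.4360366111338
  y 0.07 540.7489563414466 660.2280373464922
  y 0.09 540.6002366670403 660.8924076096004
  lip y 0.09977615931737671
rack top (array([ 645.6, -362.8]), array([201.8, 144.6]), 84.45) 1219
   x -0.09 L 0.0502 0.0727 R -0.0709 -0.0481
   x -0.06 L 0.0492 0.0714 R -0.071 -0.0486
   x -0.03 L 0.0481 0.0701 R -0.0711 -0.0497
   x 0.0 L 0.0505 0.073 R -0.0709 -0.0489
   x 0.03 L 0.0488 0.0724 R -0.0714 -0.0484
   x 0.06 L 0.0487 0.0709 R -0.0713 -0.0489
   x 0.09 L 0.0016 0.0703 R -0.0708 -0.0009
0.15024881978566018 -0.09970899070636259 0.10219285503386345
 ledge-ish z [310  44  27  34  36 132 152  46  39]
rack side (array([ 644.3, -360.1]), array([206. , 143.8]), 84.34) 829
   x -0.09 L 0.0483 0.0686 R -0.0722 -0.0505
   x -0.06 L 0.0479 0.0705 R -0.072 -0.0505
   x -0.03 L 0.0479 0.0697 R -0.0722 -0.0505
   x 0.0 L 0.0472 0.0704 R -0.0723 -0.0509
   x 0.03 L 0.0468 0.0699 R -0.0723 -0.0497
   x 0.06 L 0.048 0.0691 R -0.0726 -0.0507
   x 0.09 L 0.0005 0.0702 R -0.0727 -0.0
0.14912409694728923 -0.10414482891112235 0.10182153610921661
 ledge-ish z [ 66  63  56  66  54 266 181  64  79]
```

```bash
cat >> h.py <<'E'
RK=np.array([.645,-.3614,0]); RY=np.radians(-95.65); RU=np.array([np.cos(RY),np.sin(RY),0])
def rk(x,z): return pan_tcp(RK+x*RU+[0,0,z],RY,0,1)
E
python3 - <<'E'
from h import *
np.set_printoptions(precision=4,suppress=True)
a,q=rk(-.235,.236); print(solve_ik(a,q)); movep(a,q)
a,q=rk(-.235,.115); movel(a,q,max_speed=.12)
for n in("side","top"):
    im,d=shot(n); cv2.imwrite(f"pics/{n}3.png",im); np.save(f"{n}3.npy",d)
    P=cloud(n,d).reshape(-1,3); Rm=np.array([[np.cos(RY),-np.sin(RY)],[np.sin(RY),np.cos(RY)]]); q=np.c_[(P[:,:2]-RK[:2])@Rm,P[:,2]]
    q=q[(d.ravel()>0)]
    for x in(-.28,-.24,-.2,-.17):
        s=q[(abs(q[:,0]-x)<.008)&(abs(q[:,1])<.08)&(q[:,2]>.11)&(q[:,2]<.15)]; print(n,x,len(s),s[:,1].min(),s[:,1].max(),np.median(s[:,2]))
    s=q[(q[:,0]>-.3)&(q[:,0]<-.1)&(abs(q[:,1])<.05)&(q[:,2]>.11)&(q[:,2]<.15)]; print("lip x",np.percentile(s[:,0],99.5))
    s=q[(q[:,0]>-.1)&(q[:,0]<.09)&(abs(q[:,1])<.08)&(q[:,2]>.14)&(q[:,2]<.16)]; print("rack edges",np.percentile(s[:,1],[.5,99.5]))
o=get_obs(); print(o["time_s"],o["width"],o["wrist_force"],o["tool_pos"])
im=cv2.imread("pics/side3.png"); cv2.imwrite("pics/c4.png",cv2.resize(im[50:260,190:440],None,fx=2.4,fy=2.4,interpolation=3))
E
```

```text
[-0.109   0.2924  1.5338 -0.      1.3153  1.5604]
side -0.28 119 -0.062111857300521205 0.01017357680322523 0.11939111401504854
side -0.24 117 -0.06259613489826596 0.012213773607611837 0.11958306327057078
side -0.2 123 -0.06200435836897407 0.022832531297062992 0.11961933693259419
side -0.17 140 -0.0626624488446538 0.032182632538869646 0.1195348965618036
lip x -0.1450959204578936
rack edges [-0.0725 -0.051 ]
top -0.28 223 -0.060946345052061694 0.05929061798629425 0.12058243686884884
top -0.24 228 -0.0606189743495579 0.05887217225286039 0.12128335780104793
top -0.2 226 -0.06125105466316896 0.058941993115258426 0.12065509807325814
top -0.17 225 -0.061300244846545615 0.060266937496728526 0.12089823376450348
lip x -0.1454269108957846
rack edges [-0.0712  0.0717]
26.95 0.01930829465872618 [-0.0314 -0.3708 -3.313 ] [0.6838 0.0267 0.3046]
```

View pics/c4.png

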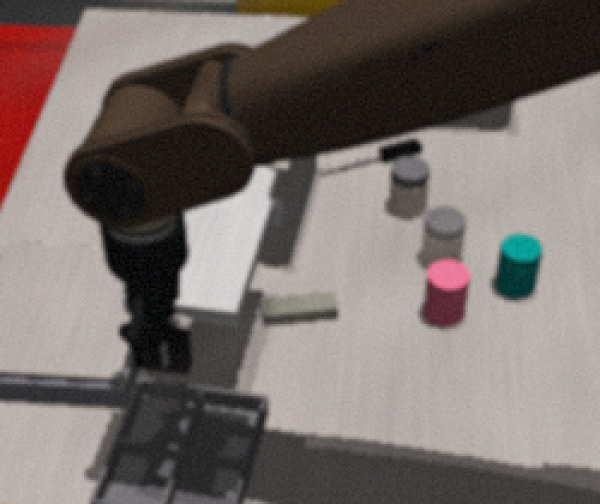

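The pan is aligned with the rack to within about 1 mm, so I insert it.

```bash
python3 - <<'E'
from h import *
np.set_printoptions(precision=4,suppress=True)
N=np.array([-RU[1],RU[0],0])*.0008
def st(t): o=get_obs(); x=(o["tool_pos"]-RK)@RU+.155; print(t,"x",x.round(4),"z",(o["tool_pos"][2]-.188).round(4),o["wrist_force"],o["width"],o["time_s"])
a,q=rk(-.12,.115); print(movel(a+N,q,max_speed=.1,until_force=10)); st("mid")
a,q=rk(-.02,.115); print(movel(a+N,q,max_speed=.06,until_force=10)); st("deep")
a,q=rk(.012,.115); print(movel(a+N,q,max_speed=.03,until_force=6)); st("back")
p=get_obs()["tool_pos"]
print(movel(p+[0,0,-.012],q,max_speed=.02,until_force=4)); st("down")
E
```

```text
False
mid x -0.1207 z 0.1149 [-0.0027 -0.3346 -2.9008] 0.018456736670045493 28.25
False
deep x -0.0204 z 0.115 [ 0.2596  0.4573 -3.3349] 0.018956171848324873 30.0667
True
back x 0.0047 z 0.1137 [-0.0716 -0.7023 -2.0513] 0.018566032339520325 30.8583
True
down x 0.0042 z 0.1105 [-0.0626  0.646   4.2694] 0.01897351618079281 31.125
```

```bash
python3 - <<'E'
from h import *
np.set_printoptions(precision=4,suppress=True)
grip(.045); p=get_obs()["tool_pos"]; movel(p+[0,0,.12],max_speed=.12)
set_joints([.9,0.286,1.577,0,1.279,-.15]); 
for n in("side","top"):
    im,d=shot(n); cv2.imwrite(f"pics/{n}4.png",im); np.save(f"{n}4.npy",d)
    P=cloud(n,d).reshape(-1,3); Rm=np.array([[np.cos(RY),-np.sin(RY)],[np.sin(RY),np.cos(RY)]]); q=np.c_[(P[:,:2]-RK[:2])@Rm,P[:,2]][d.ravel()>0]
    s=q[(abs(q[:,0]+.155)<.03)&(abs(q[:,1])<.05)&(q[:,2]>.148)&(q[:,2]<.17)]; print("grip top",n,len(s),s.mean(0),s.min(0),s.max(0))
    s=q[(abs(q[:,0])<.07)&(abs(q[:,1])<.045)&(q[:,2]>.1)&(q[:,2]<.13)]
    A=np.c_[s[:,:2],np.ones(len(s))]; print(" floor plane",np.linalg.lstsq(A,s[:,2],rcond=None)[0],len(s))
print(get_obs()["time_s"])
D={n:np.load(n+"4.npy") for n in("top","side")}
im={n:cv2.imread(f"pics/{n}4.png") for n in D}
# jars: cap-height blobs by colour saturation
for n in D:
    P=cloud(n,D[n]); m=((P[...,2]>.058)&(P[...,2]<.07)&(D[n]>0)&(P[...,0]>.25)&(P[...,0]<.75)&(P[...,1]<.28)&(P[...,1]>-.5)).astype(np.uint8)
    k,l,s,c=cv2.connectedComponentsWithStats(m)
    for i in range(1,k):
        if s[i,4]>60:
            p=P[l==i]; hsv=cv2.cvtColor(im[n],cv2.COLOR_BGR2HSV)[l==i]; (cx,cy),r=cv2.minEnclosingCircle((p[:,:2]*1000).astype(np.float32)); print(n,c[i].round(),s[i,4],"xy",round(cx,1),round(cy,1),"r",round(r,1),"mean",p.mean(0),"sat",np.median(hsv[:,1]))
    h=cv2.cvtColor(im[n],cv2.COLOR_BGR2HSV)
    # crate
    y=np.radians(-5.7); Q=np.c_[(P.reshape(-1,3)[:,:2]-[.663,.059])@np.array([[np.cos(y),-np.sin(y)],[np.sin(y),np.cos(y)]]),P.reshape(-1,3)[:,2]]
    s=Q[(abs(Q[:,0])<.085)&(abs(Q[:,1])<.095)&(Q[:,2]>.024)&(Q[:,2]<.036)]; r=cv2.minAreaRect((s[:,:2]*1000).astype(np.float32)); print("crate local",n,r,len(s),np.median(s[:,2]))
E
```

```text
grip top side 160 [-0.1566 -0.0045  0.1569] [-0.1664 -0.0328  0.1486] [-0.1425  0.0238  0.1629]
 floor plane [0.0027 0.0008 0.1137] 736
grip top top 143 [-0.1514 -0.0031  0.1598] [-0.1615 -0.0307  0.1487] [-0.1407  0.0258  0.1679]
 floor plane [-0.0022 -0.0017  0.1146] 1395
35.75
top [437. 235.] 197 xy 429.2 -350.1 r 25.7 mean [ 0.4286 -0.3496  0.064 ] sat 7.0
top [256. 239.] 193 xy 435.6 199.3 r 24.7 mean [0.4346 0.1998 0.0644] sat 7.0
top [416. 247.] 198 xy 397.1 -284.5 r 25.2 mean [ 0.3966 -0.2841  0.0642] sat 6.0
top [384. 248.] 196 xy 394.3 -186.5 r 24.8 mean [ 0.3944 -0.1867  0.0642] sat 60.0
top [403. 276.] 197 xy 308.2 -240.8 r 25.2 mean [ 0.3083 -0.2406  0.0642] sat 105.0
crate local top ((8.284103393554688, 0.32096099853515625), (170.3310089111328, 154.2236785888672), 89.5901870727539) 442 0.029192154373709256
side [364. 127.] 155 xy 428.5 -346.4 r 27.4 mean [ 0.4281 -0.3456  0.0632] sat 11.0
side [375. 142.] 171 xy 396.4 -280.1 r 27.4 mean [ 0.3957 -0.2791  0.0635] sat 12.0
side [302. 142.] 67 xy 610.6 -261.0 r 27.7 mean [ 0.6072 -0.2606  0.0642] sat 15.0
side [407. 154.] 181 xy 307.5 -236.3 r 25.8 mean [ 0.3071 -0.2358  0.0632] sat 236.0
side [376. 165.] 187 xy 392.7 -184.5 r 26.1 mean [ 0.3928 -0.1824  0.0632] sat 133.0
side [359. 284.] 362 xy 433.6 202.3 r 25.7 mean [0.4342 0.2036 0.0634] sat 10.0
crate local side ((7.7430877685546875, -0.3986358642578125), (178.6923065185547, 156.09596252441406), 89.34808349609375) 754 0.027798922321511155
```

View pics/top4.png

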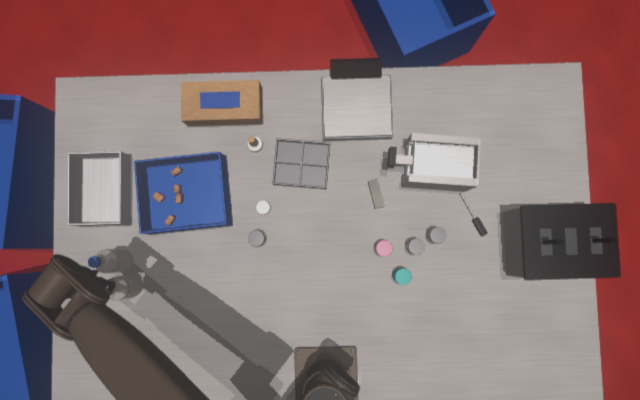

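The pan is home in the rack: its grip is at (392,158) and its floor is level at 0.114 m. One jar was knocked and now stands at (437,235). I'll fit the crate and then place the jars, re-detecting each one before its grasp.

```bash
cat >> h.py <<'E'
def tq(a,pos):
    best=None
    for k in(a,a+np.pi):
        y=np.array([np.cos(k),np.sin(k),0]); M=np.c_[[-y[1],y[0],0],y,[0,0,-1]]; q=R.from_matrix(M).as_quat(); j=solve_ik(pos,q)
        if j is not None and (best is None or abs(j[5])<best[0]): best=(abs(j[5]),q)
    return best[1]
def jarpos(guess):
    r=[]
    for n in("top","side"):
        im,d=shot(n); P=cloud(n,d); s=cv2.cvtColor(im,cv2.COLOR_BGR2HSV)[...,1]
        m=(d>0)&(abs(P[...,2]-.064)<.006)&(np.hypot(P[...,0]-guess[0],P[...,1]-guess[1])<.037); p=P[m]
        if m.sum()>60: 
            c,rad=cv2.minEnclosingCircle((p[:,:2]*1000).astype(np.float32)); r.append([c[0]/1e3,c[1]/1e3,rad/1e3,np.median(s[m]),m.sum()])
    print("jar",np.round(r,4)); return np.mean(r,0)[:2]
def jar(p,a,t,ta,g=.046):
    A=np.array([*p,.155+g]); q=tq(a,A); grip(.075,40); movep(A+[0,0,.13],q); movel(A,max_speed=.12); grip(.045,40)
    o=get_obs(); print("held",o["width"],o["grip_force"])
    movel(A+[0,0,.13],max_speed=.2)
    T=np.array([*t,.155+g+.006]); q=tq(ta,T); movep(T+[0,0,.11],q); movel(T+[0,0,.015],max_speed=.15)
    print("touch",movel(T-[0,0,.004],max_speed=.03,until_force=4),get_obs()["tool_pos"]-T)
    grip(.062); movel(T+[0,0,.13],max_speed=.2); print(get_obs()["time_s"])
E
cat > cr.py <<'E'
from h import *
from scipy.optimize import minimize
def crate(k="4"):
    res=[]
    for n in("top","side"):
        d=np.load(n+k+".npy"); P=cloud(n,d).reshape(-1,3); P=P[(abs(P[:,0]-.663)<.12)&(abs(P[:,1]-.059)<.12)]
        def model(v):
            y=v[2]; q=np.abs((P[:,:2]-v[:2])@np.array([[np.cos(y),-np.sin(y)],[np.sin(y),np.cos(y)]]))
            ins=(q[:,0]<.0725)&(q[:,1]<.085); core=ins&((q[:,0]<.0025)|(q[:,1]<.0025)|(q[:,0]>.0675)|(q[:,1]>.08))
            h=np.where(core,.03,np.where(ins,.005,0)); return np.minimum(abs(P[:,2]-h),.02).mean()
        b=min(((model((x,yy,a)),x,yy,a) for x in np.arange(.653,.676,.002) for yy in np.arange(.049,.07,.002) for a in np.radians(np.arange(-9,-2,1.))))
        r=minimize(model,b[1:],method="Nelder-Mead",options=dict(initial_simplex=np.array(b[1:])+np.array([[0,0,0],[.003,0,0],[0,.003,0],[0,0,.02]]))); res.append(r.x); print(n,r.x,np.degrees(r.x[2]),r.fun)
    return np.mean(res,0)
if __name__=="__main__":
    v=crate(); np.save("crate.npy",v); print(v)
E
python3 cr.py && python3 - <<'E'
from h import *
np.set_printoptions(precision=4,suppress=True)
v=np.load("crate.npy"); y=v[2]; M=np.array([[np.cos(y),-np.sin(y)],[np.sin(y),np.cos(y)]]); cell=lambda a,b: v[:2]+M@[a*.035,b*.04125]
p=jarpos((.4288,-.348)); jar(p,np.radians(26),cell(-1,-1),y+np.pi/2)
p=jarpos((.3966,-.2823)); print(p)
for n in("side","top"):
    im,d=shot(n); cv2.imwrite(f"pics/{n}5.png",im)
cv2.imwrite("pics/c5.png",np.vstack([cv2.resize(cv2.imread("pics/side5.png")[70:270,200:440],None,fx=1.5,fy=1.5),cv2.resize(cv2.imread("pics/top5.png")[120:290,230:470],None,fx=1.5,fy=1.5)]))
E
```

```text
top [ 0.6676213   0.05900555 -0.10723548] -6.144140196585739 0.004483180905524554
side [ 0.66669814  0.05830234 -0.10452949] -5.9890988351921655 0.005005528888945874
[ 0.66715972  0.05865394 -0.10588249]
jar [[  0.429   -0.3505   0.0251   7.     194.    ]
 [  0.427   -0.3479   0.0286  12.     157.    ]]
held 0.04907067341318123 41.742265820503235
touch True [ 0.0001 -0.0001  0.    ]
46.75
jar [[  0.397   -0.2843   0.0246   6.     199.    ]
 [  0.3969  -0.2805   0.0265  12.     173.    ]]
[ 0.397  -0.2824]
```

View pics/c5.png

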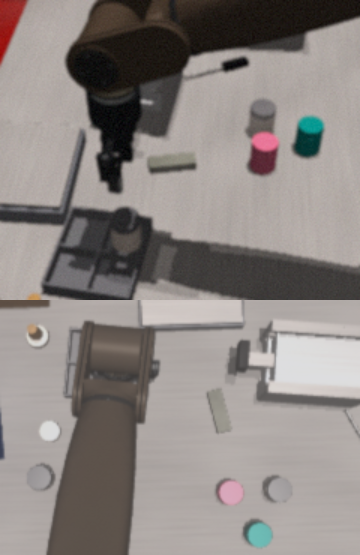

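The first jar stands upright in its cell at about (125,230) in the crop, and the second is still where it was. I continue with the other two.

```bash
python3 - <<'E'
from h import *
np.set_printoptions(precision=4,suppress=True)
v=np.load("crate.npy"); y=v[2]; M=np.array([[np.cos(y),-np.sin(y)],[np.sin(y),np.cos(y)]]); cell=lambda a,b: v[:2]+M@[a*.035,b*.04125]
p=jarpos((.397,-.2824)); jar(p,np.radians(20),cell(1,-1),y+np.pi/2)
p=jarpos((.4346,.201)); jar(p,np.radians(90),cell(-1,1),y+np.pi/2)
set_joints([1.3,0.286,1.577,0,1.279,-.15])
for n in("side","top"):
    im,d=shot(n); cv2.imwrite(f"pics/{n}6.png",im); np.save(n+"6.npy",d)
for a,b in((-1,-1),(1,-1),(-1,1)):
    c=cell(a,b)
    for n in("side","top"):
        P=cloud(n,np.load(n+"6.npy")); p=P[(np.hypot(P[...,0]-c[0],P[...,1]-c[1])<.04)&(abs(P[...,2]-.069)<.007)]; r=cv2.minEnclosingCircle((p[:,:2]*1e3).astype(np.float32)); print(n,np.array(r[0])-c*1e3,r[1],np.median(p[:,2]))
for n in("side","top"):
    P=cloud(n,np.load(n+"6.npy")).reshape(-1,3); Rm=np.array([[np.cos(RY),-np.sin(RY)],[np.sin(RY),np.cos(RY)]]); q=np.c_[(P[:,:2]-RK[:2])@Rm,P[:,2]]
    s=q[(abs(q[:,0]+.155)<.03)&(abs(q[:,1])<.05)&(q[:,2]>.148)&(q[:,2]<.17)]; print("grip",n,s.min(0),s.max(0))
o=get_obs(); print(o["time_s"],o["width"])
cv2.imwrite("pics/c6.png",np.hstack([cv2.resize(cv2.imread("pics/side6.png")[70:400,190:440],None,fx=1.3,fy=1.3),cv2.resize(cv2.imread("pics/top6.png")[100:320,130:490],(470,429))]))
E
```

```text
jar [[  0.3971  -0.2842   0.025    6.     199.    ]
 [  0.3952  -0.2823   0.0274  11.     170.    ]]
held 0.04928004150257769 41.75955221056938
touch True [ 0.0001 -0.0001 -0.0001]
56.7583
jar [[  0.4352   0.1996   0.0248   6.     187.    ]
 [  0.4331   0.202    0.0261   9.     360.    ]]
held 0.048952621077479656 41.611866652965546
touch True [ 0.0001 -0.      0.0001]
65.275
side [-2.8701  2.3184] 26.746213912963867 0.06822999169385857
top [-1.3242 -0.0555] 25.022918701171875 0.06931543764737969
side [-2.8382  1.9971] 27.06934928894043 0.0684099052130579
top [-1.3507  0.4858] 25.25180435180664 0.0689016475270463
side [0.4551 2.2847] 26.373146057128906 0.06834568134417884
top [ 0.1148 -0.7713] 25.268226623535156 0.06993470273756153
grip side [-0.1669 -0.0317  0.148 ] [-0.1403  0.0234  0.1631]
grip top [-0.1609 -0.0312  0.1487] [-0.1407  0.0251  0.1671]
68.175 0.06221141411227016
```

View pics/c6.png

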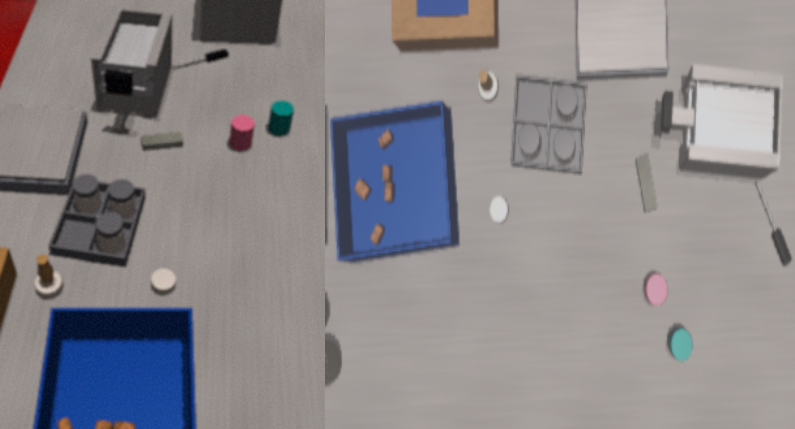

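The picture shows three jars upright in separate cells, the pan home (grip at rack x = -151 mm), five nuggets in the tote and the bystanders untouched. I hand it in.

```bash
python3 -c "
from cell import *
print(sign_off())"
```

```text
the job is handed in; nothing more can be done
None
```

The job is handed in: all five nuggets are in the tote, the empty pan is home in the rack's top slot, the three jars stand in separate crate cells, the bystanders were left alone, and the gripper holds nothing.

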